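# Painting mediums from the rack into the caddy, in the same order

## Robot

A 7-joint arm with a two-finger parallel gripper is mounted at the origin on the work surface. World frame = base frame: x ahead of the robot, y to its left, z up, the work surface at z = 0. Lengths are in m, angles in rad, forces in N, time in s.
With the tool pointing down it reaches from about 0.35 to 0.9 m from the base axis. Payload 19.9 kg.
Tool frame: the origin (TCP) lies at the very end of the fingers, on their centre line; the grasp point (between the pads) lies 19 mm behind it (manip.grasp_offset is the z of the grasp point in the tool frame, in m); z points along the fingers, y is the line along which they close (so a half turn about z gives the same grasp; the last joint's range is limited). The gripper opens to 94 mm and grips with 3 to 60 N. Pads are 16 mm wide; open, the fingers measure 119 mm over their backs; the gripper's body (75 mm by 177 mm) begins 78 mm behind the grasp point.
Start: joints at [-1.369, 0.417, -0.01, 1.614, 0.005, 1.111, -0.053], TCP at [0.15, 0.607, 0.205] pointing down, gripper open.
Joint ranges: [-2.81, 2.81], [-0.39, 2.02], [-1.27, 1.25], [0.06, 2.57], [-1.19, 4.33], [0.19, 2], [-2.82, 2.82]. Speed limits (rad/s): [1.89, 1.89, 2.39, 2.39, 3.01, 3.01, 3.01].

## Interface

Orientations are given as a unit quaternion [w, x, y, z].
In Python, from plant import manip gives the robot as it stands.
- The arm moves only by the shell command python3 -m creep 'ROWS'. ROWS is text: rows parted by semicolons, each of 5 numbers parted by spaces: the closure, from -1 (fully open) to 1 (shut), then the shift along the tool's x, y, z in cm, then the turn about the tool's z in degrees. A call has exactly 8 rows; each row shifts and turns the commanded pose from where the row before left it, along the tool's axes as they then stand; what a row does not reach is not made up. A row lasts 1/12 s, in which the tool goes at most 41.7 mm and 7.16 degrees, less where a joint would pass 70% of its speed; a pose out of reach is approached as far as the arm can. A call is refused whole if a number of a shift passes 4.17 or a number of a turn 7.16, either way. A call with a gripper value outside its range is refused whole. The fingers move at their own pace and stop on an object; the grip force is fixed at half the most. Time passes only in rows, so rows that do not move let the fingers close, or fill a call up. It gives the time, the measured TCP pose, the force, the opening and the grip force at its end, in the units of the state.
- manip.get_obs(): the state, without advancing time (a new reading comes with each control period).
- manip.read_camera(name): name is "scene" or "top" or "wrist"; returns the picture (384x512x3 uint8, red, green, blue); there is no depth.
- manip.camera_info(name): a dict with "intrinsics" (3x3 intrinsics, pixels), "dist_coeffs" ([k1, k2, p1, p2, k3] as OpenCV has them; the pictures are not rectified), "R" (3x3) and "t" (3): a world point X has camera coordinates R X + t. Camera axes: x right, y down, z forward; pixel columns grow to the right and rows downward; lengths in m; the calibration is good to about 2 mm. A picture is of the moment at which its call begins: read the wrist's pose just before it. camera_info takes no time and is no camera call; for the wrist camera it gives the pose at the moment of the call.
- manip.close_job(): hands the job in; it is judged then, once.
Trained networks look in the newest picture that a camera, given by its name, has taken for a name from the list of things; names that differ only in an ending like _2 or _b are one class to them, and where a whole thing is asked for, a point or a joint stands for the part that bears it (a point fixed in the world has none). Each returns a list of dicts, best first, with "score" (0 to 1); they miss things now and then, are a little off and sometimes report something else, mostly with a low value. They report only what shows in the picture. A call takes as long as a camera call. They do not tell look-alikes from the thing itself.
- manip.look_for(query, camera): "location" ([column, row] as shares, 0 to 1, of the picture: columns of its width, rows of its height, amid what is visible of it).
- manip.silhouettes(query, camera): "region" (384x512 bool, what is visible of it) and "location" ([column, row] as shares, 0 to 1, of the picture: columns of its width, rows of its height, amid what is visible of it).
The state is a dict: "time_s": time; "joint_positions": joint angles; "joint_vel": joint speeds; "joint_efforts": joint torques, N m; "tcp_pos": TCP position; "tool_rot": TCP orientation; "wrist_force": force on the tool from outside, world axes, zero at the start; "moment": the same for the moment, N m; "grip_width": opening from 0.0 (shut) to 1.0 (fully open); "finger_force": force on a finger pad.
Only numpy, scipy, OpenCV 4.12 (cv2) and the standard library are available. Lean on these libraries where they do the work, as an engineer would, in place of code of your own. Each camera call takes 0.05 s, during which the arm holds its last target. There are 200 camera calls.

## Task

Move the painter's four bottles from the rack with the grey clip-in holders into the open plywood caddy, one to a compartment, so that they stand in the same order from left to right as they stood in the rack (the leftmost in the rack goes into the leftmost compartment, and so on). Set each one down gently, upright on the floor of its compartment, and neither drop a bottle nor tip one over.

Things in the scene. Friction and masses are not known exactly. Their poses are not given: they have to be found in the camera images.
- tall: The tall bottle: round amber-glass body 50 mm across with a paper label, black screw cap 32 mm across; 135 mm high in all, cap from 105 to 135 mm, about 240 g. Origin: centre of its underside; z up through the cap.
- jar: The jar: low and wide, round amber glass 60 mm across with a black screw lid 62 mm across; 70 mm high in all, lid from 45 to 70 mm, about 200 g. Origin: centre of its underside; z up.
- square: The square bottle: square amber-glass body 50 x 50 mm, round black screw cap 32 mm across; 112 mm high in all, cap from 82 to 112 mm, about 220 g. Origin: centre of its underside; z up; it starts with its sides along those of its holder.
- slim: The slim bottle: small round amber-glass body 38 mm across, black screw cap 25 mm across; 93 mm high in all, cap from 63 to 93 mm, about 90 g. Origin: centre of its underside; z up.
- holder_tall: The clip-in holder in which the tall bottle stands at the start: fixed grey plastic block 71 x 71 mm, 22 mm high, round recess 57 mm across and 14 mm deep. Holders sit in any order along the rack and stay there. Origin: centre of its underside; x and y along the rack's; the recess floor is 8 mm, the block's top 22 mm above the origin.
- holder_jar: The clip-in holder in which the jar stands at the start: fixed grey plastic block 71 x 71 mm, 22 mm high, round recess 63.5 mm across and 14 mm deep. Holders sit in any order along the rack and stay there. Origin: centre of its underside; x and y along the rack's; the recess floor is 8 mm, the block's top 22 mm above the origin.
- holder_square: The clip-in holder in which the square bottle stands at the start: fixed grey plastic block 71 x 71 mm, 22 mm high, square recess 57 mm wide and 14 mm deep. Holders sit in any order along the rack and stay there. Origin: centre of its underside; x and y along the rack's; the recess floor is 8 mm, the block's top 22 mm above the origin.
- holder_slim: The clip-in holder in which the slim bottle stands at the start: fixed grey plastic block 71 x 71 mm, 22 mm high, round recess 45 mm across and 14 mm deep. Holders sit in any order along the rack and stay there. Origin: centre of its underside; x and y along the rack's; the recess floor is 8 mm, the block's top 22 mm above the origin.
- rack: Fixed rail 306 mm long (its y), 80 mm deep (x): light wood board 12 mm thick edged in aluminium, holders side by side on it, centred at x = 0, y = +111, +37, -37, -111 mm. Origin: centre of its underside, on the table. Its y points to the robot's left (within 10 degrees). It stands either nearer to the robot than the caddy or beyond it.
- caddy: Fixed open plywood box, 318 mm long (its y, end boards included), 80 mm deep (x), four equal compartments in a row centred at x = 0, y = +111, +37, -37, -111 mm, each about 68 x 68 mm inside; floor 6 mm above the table, walls 34 mm high, end boards 56 mm. Origin: centre of its underside, on the table. Its y points to the robot's left (within 10 degrees).
Things that resemble listed ones, but are neither listed nor needed, are in the scene too. What is shaped like the jar but green, pink or red is not meant.

How it is judged:
By the outcome, as a careful person would: the job done as asked, in the order asked, and still so for the second after the job is handed in, with the robot touching nothing.
It also fails if it takes over 102 s, if anything falls off the work surface, if the arm or the gripper's body presses on something with over 40 N, if the wrist force passes 120 N, or if a joint passes its speed limit or range.

## Working session

There is one attempt and no reset: what is moved stays moved. The work goes in short steps, Python scripts to look and compute and a shell command to move; the robot and the scene stay as the last step left them, time stands still between calls to the robot, and variables do not carry over. Pictures are saved under pics/ and viewed, at most 14 in all, crops included, and the job is handed in when it is done.

```bash
mkdir -p pics; ls
python3 - <<'E'
from plant import manip
import cv2,numpy as np
o=manip.get_obs(); print(o['time_s'],o['tcp_pos'],o['tool_rot'],o['grip_width'],manip.grasp_offset)
ims=[]
for c in ("scene","top"):
    im=manip.read_camera(c); cv2.imwrite(f'pics/{c}0.png',im[...,::-1])
    i=manip.camera_info(c); print(c,np.round(i['intrinsics'],1).tolist(),np.round(i['dist_coeffs'],3),np.round(i['R'],3).tolist(),np.round(i['t'],3))
    for q in ("tall","jar","square","slim","rack","caddy"):
        r=manip.look_for(q,c); print(q,[(round(d['score'],2),np.round(np.array(d['location'])*[512,384]).tolist()) for d in r[:4]])
E
```

```text
pics
0.0 [0.15015156 0.60630969 0.2048379 ] [-4.24739604e-05  1.21059734e-01  9.92645044e-01 -5.96952182e-04] 0.9992008633692077 -0.0188
scene [[353.0, 0.0, 255.4], [0.0, 353.0, 186.0], [0.0, 0.0, 1.0]] [-0.027  0.     0.     0.     0.   ] [[0.164, 0.986, -0.019], [0.603, -0.115, -0.789], [-0.781, 0.118, -0.614]] [-0.089 -0.31   1.197]
tall [(0.74, [308.0, 192.0])]
jar [(0.93, [265.0, 201.0]), (0.8, [189.0, 274.0]), (0.63, [325.0, 257.0])]
square [(0.7, [225.0, 206.0])]
slim [(0.92, [347.0, 196.0])]
rack [(0.74, [276.0, 236.0])]
caddy [(0.76, [249.0, 159.0]), (0.42, [308.0, 194.0])]
top [[485.0, 0.0, 253.0], [0.0, 485.0, 199.6], [0.0, 0.0, 1.0]] [-0.184  0.     0.     0.     0.   ] [[0.004, -1.0, 0.004], [-0.977, -0.005, -0.214], [0.214, -0.003, -0.977]] [-0.016  0.608  0.711]
tall [(0.57, [195.0, 171.0])]
jar [(0.95, [203.0, 110.0]), (0.59, [243.0, 175.0]), (0.57, [263.0, 113.0]), (0.56, [326.0, 115.0])]
square [(0.71, [291.0, 178.0])]
slim [(0.65, [152.0, 171.0]), (0.27, [212.0, 192.0])]
rack [(0.73, [233.0, 201.0])]
caddy [(0.89, [242.0, 306.0])]
```

View pics/scene0.png

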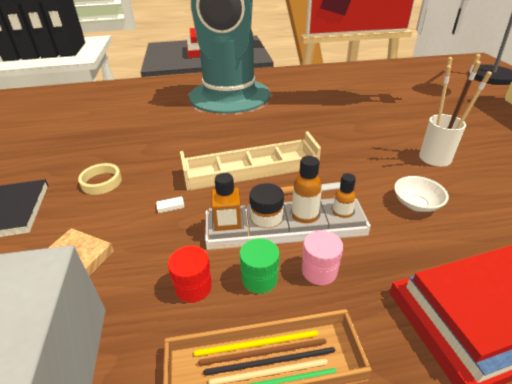

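View pics/top0.png

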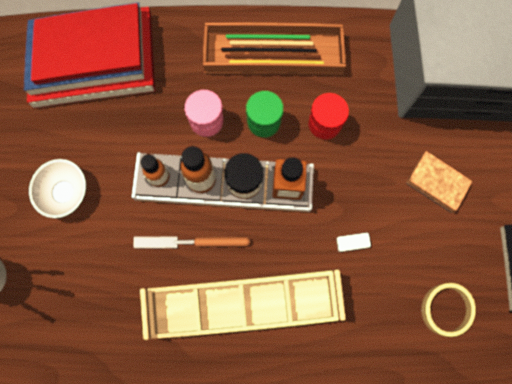

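The scene view faces the robot. The top view has the robot's left on the image's left. The rack is beyond the caddy, and its order from the left is slim (152,165), tall (195,170), jar (243,175), square (291,178). The caddy spans about (142–344, 272–338). Next I'll fit the poses.

```bash
cat > h.py <<'E'
from plant import manip
import cv2,numpy as np
from scipy.optimize import minimize
def proj(P,i):
    return cv2.projectPoints(np.asarray(P,float),cv2.Rodrigues(np.array(i['R']))[0],np.array(i['t']),np.array(i['intrinsics']),np.array(i['dist_coeffs']))[0][:,0]
D=dict(tall=[(0,.025,0),(.09,.025,0),(.105,.016,0),(.135,.016,0)],jar=[(0,.03,0),(.045,.031,0),(.07,.031,0)],
 square=[(0,.025,1),(.07,.025,1),(.082,.016,0),(.112,.016,0)],slim=[(0,.019,0),(.055,.019,0),(.063,.0125,0),(.093,.0125,0)])
def hullmask(groups,i):
    m=np.zeros((384,512),np.uint8)
    for g in groups: cv2.fillConvexPoly(m,cv2.convexHull(np.round(proj(g,i)*16).astype(np.int32)),1,shift=4)
    return m
a=np.linspace(0,2*np.pi,24,endpoint=False)
def ring(x,y,z,r,sq,yaw):
    if sq:
        q=np.array([[1,1],[1,-1],[-1,-1],[-1,1]])*r; c,s=np.cos(yaw),np.sin(yaw); q=q@np.array([[c,s],[-s,c]])
    else: q=r*np.c_[np.cos(a),np.sin(a)]
    return np.c_[q+[x,y],np.full(len(q),z)]
def bottle(n,p,z0,yaw):
    R=[ring(p[0],p[1],z0+z,r,s,yaw) for z,r,s in D[n]]
    return [np.r_[R[k],R[k+1]] for k in range(len(R)-1)]
def box(p,cx,cy,lx,ly,z0,z1):
    c,s=np.cos(p[2]),np.sin(p[2]); q=np.array([[cx+u*lx/2,cy+v*ly/2] for u in(1,-1) for v in(1,-1)])@np.array([[c,s],[-s,c]])+p[:2]
    return np.array([[*k,z] for k in q for z in(z0,z1)])
def caddy(p): return [box(p,0,0,.08,.318,0,.034)]+[box(p,0,s*.156,.08,.006,0,.056) for s in(1,-1)]
def fit(model,obs,p0,step):
    def cost(p):
        c=0
        for m,i in obs:
            h=hullmask(model(p),i)>0; c-=(h&m).sum()/max((h|m).sum(),1)
        return c/len(obs)
    p0=np.array(p0,float); S=np.vstack([p0]+[p0+np.eye(len(p0))[k]*step[k] for k in range(len(p0))])
    r=minimize(cost,p0,method='Nelder-Mead',options=dict(initial_simplex=S,xatol=2e-4,fatol=1e-4,maxiter=200)); return r.x,-r.fun
def back(uv,z,i):
    u=cv2.undistortPoints(np.array([[uv]],float),np.array(i['intrinsics']),np.array(i['dist_coeffs']))[0,0]
    R=np.array(i['R']);t=np.array(i['t']); d=R.T@[*u,1]; C=-R.T@t; return C+d*(z-C[2])/d[2]
E
python3 - <<'E'
from h import *
px=dict(top=dict(slim=(153,170),tall=(195,170),jar=(243,175),square=(291,178),caddy=(242,306)),scene=dict(slim=(345,196),tall=(308,192),jar=(266,204),square=(226,206),caddy=(250,162)))
M={}
for c in("top","scene"):
    manip.read_camera(c)
    for n in px['top']:
        L=manip.silhouettes(n,c); best=[d for d in L if np.hypot(*(np.array(d['location'])*[512,384]-px[c][n]))<15]
        if best: M[n,c]=best[0]['region']; print(n,c,best[0]['score'],best[0]['region'].sum())
np.save('M.npy',M,allow_pickle=True)
I={c:manip.camera_info(c) for c in("top","scene")}
out={}
for n in px['top']:
    for cs in (("top",),("scene",),("top","scene")):
        obs=[(M[n,c],I[c]) for c in cs if (n,c) in M]
        if not obs: continue
        p0=back(px['top'][n],.06 if n!='caddy' else .02,I['top'])[:2]
        if n=='caddy': x,f=fit(caddy,obs,[*p0,0.04],[.01,.01,.05])
        else: x,f=fit(lambda p:bottle(n,p,.02,0.04),obs,p0,[.01,.01])
        print(n,cs,np.round(x,4),round(f,3)); out[n]=x
P=np.array([out[n] for n in('slim','tall','jar','square')]); s=np.array([.111,.037,-.037,-.111])
k=np.linalg.lstsq(np.c_[np.ones(4),s],P,rcond=None)[0]; print(k, 'yaw',np.arctan2(-k[1,0],k[1,1]),'res',P-np.c_[np.ones(4),s]@k)
E
```

```text
slim top 0.81 647
tall top 0.78 1273
jar top 0.59 1477
square top 0.92 1283
caddy top 0.88 9871
slim scene 0.79 782
tall scene 0.75 1570
jar scene 0.94 1351
square scene 0.66 1424
caddy scene 0.65 3826
slim ('top',) [0.6576 0.1501] 0.881
slim ('scene',) [0.6506 0.1567] 0.849
slim ('top', 'scene') [0.6594 0.1521] 0.854
tall ('top',) [0.6535 0.077 ] 0.941
tall ('scene',) [0.6472 0.0803] 0.892
tall ('top', 'scene') [0.6534 0.0775] 0.906
jar ('top',) [0.6486 0.0026] 0.954
jar ('scene',) [0.6402 0.0054] 0.887
jar ('top', 'scene') [0.6489 0.0028] 0.912
square ('top',) [ 0.6442 -0.0698] 0.882
square ('scene',) [ 0.6374 -0.0716] 0.856
square ('top', 'scene') [ 0.6442 -0.0708] 0.865
caddy ('top',) [0.4416 0.0039 0.1072] 0.96
caddy ('scene',) [0.4422 0.0039 0.0942] 0.858
caddy ('top', 'scene') [0.4415 0.0042 0.1058] 0.909
[[0.6514586  0.0403789 ]
 [0.06770013 1.00457573]] yaw -0.06729001897143097 res [[ 4.01298535e-04  1.92087768e-04]
 [-5.85846993e-04 -7.70404869e-05]
 [-3.22016189e-05 -4.22182329e-04]
 [ 2.16750077e-04  3.07135049e-04]]
```

```bash
cat >> h.py <<'E'
def yawdeg(o=None):
    from scipy.spatial.transform import Rotation as Ro
    o=o or manip.get_obs(); R=Ro.from_quat(np.array(o['tool_rot'])[[1,2,3,0]]).as_matrix(); return R
def goto(x,y,z,yd):
    o=manip.get_obs(); R=yawdeg(o); p=np.array(o['tcp_pos'])
    ty=np.degrees(np.arctan2(R[1,1],R[0,1]))
    print('t',round(o['time_s'],2),'tcp',np.round(p,4),'tool-y deg',round(ty,2),'grip',round(o['grip_width'],3),'F',np.round(o['wrist_force'],1),'ff',np.round(o['finger_force'],1))
    print('shift cm in tool',np.round(R.T@(np.array([x,y,z])-p)*100,2),'turn',round(ty-yd,2))
E
python3 - <<'E'
from h import *
I=manip.camera_info('scene')
print('cup base',back((438,162),0,I),'cup top front',back((440,118),.09,I))
for z in(.15,.2,.25,.3): print(z,back((490,70),z,I),back((447,60),z,I),back((475,62),z,I))
goto(.6534,.0775,.25,-3.9)
E
```

```text
cup base [0.50385569 0.45951546 0.        ] cup top front [0.44809533 0.47039166 0.09      ]
0.15 [0.32320946 0.67721314 0.15      ] [0.22849094 0.610889   0.15      ] [0.25868497 0.67880118 0.15      ]
0.2 [0.44312424 0.56405577 0.2       ] [0.362383   0.50751885 0.2       ] [0.38812141 0.56540947 0.2       ]
0.25 [0.56303903 0.4508984  0.25      ] [0.49627507 0.4041487  0.25      ] [0.51755785 0.45201776 0.25      ]
0.3 [0.68295382 0.33774103 0.3       ] [0.63016713 0.30077855 0.3       ] [0.64699428 0.33862605 0.3       ]
t 1.3 tcp [0.1502 0.6067 0.2054] tool-y deg 76.09 grip 1.002 F [-0.3 -0.4 -0.5] ff 0.0
shift cm in tool [-61.56 -39.27  -4.45] turn 79.99
```

```bash
python3 -m creep '-1 -2 -3.1 -0.6 0; -1 -2 -3.1 -0.6 0; -1 -2 -3.1 -0.6 0; -1 -2 -3.1 -0.6 0; -1 -2 -3.1 -0.6 0; -1 -2 -3.1 -0.6 0; -1 -2 -3.1 -0.6 0; -1 -2 -3.1 -0.6 0'
python3 -m creep '-1 -2.7 -1.5 0 7.1; -1 -2.9 -1.2 0 7.1; -1 -3 -0.8 0 7.1; -1 -3.1 -0.5 0 7.1; -1 -3.1 -0.1 0 7.1; -1 -3.1 0.3 0 7.1; -1 -3 0.7 0 7.1; -1 -2.9 1 0 7.1'
python3 -m creep '-1 -2.8 1.4 0 7.1; -1 -2.6 1.7 0 7.1; -1 -2.3 2 0 7.1; -1 0 0 0 1.9; -1 0 0 0 0; -1 0 0 0 0; -1 0 0 0 0; -1 0 0 0 0'
python3 -c "
from h import *
goto(.6534,.0775,.22,-3.9)"
```

```text
time_s: 1.97
tcp_pos: [0.2462, 0.3257, 0.2538]
tool_rot: [-0.0, 0.121, 0.993, 0.0]
wrist_force: [0.8, -0.7, 0.8]
grip_width: 1.004
finger_force: 0.0
time_s: 2.63
tcp_pos: [0.4264, 0.1545, 0.2537]
tool_rot: [0.0, 0.581, 0.814, 0.0]
wrist_force: [0.6, 0.3, 0.4]
grip_width: 1.0
finger_force: 0.0
time_s: 3.3
tcp_pos: [0.4915, 0.0918, 0.2536]
tool_rot: [-0.0, 0.73, 0.684, 0.0]
wrist_force: [0.3, 0.2, 0.7]
grip_width: 1.004
finger_force: 0.0
t 3.3 tcp [0.4915 0.0918 0.2536] tool-y deg -3.76 grip 1.004 F [0.3 0.2 0.7] ff 0.0
shift cm in tool [-0.37 16.25  3.36] turn 0.14
```

```bash
python3 -m creep '-1 0 3 0 0; -1 0 3 0 0; -1 0 3 0 0; -1 0 3 0.5 0; -1 -0.2 3 0.5 0; -1 -0.2 1.2 0.7 0; -1 0 0 0 0; -1 0 0 0 0'
python3 - <<'E'
from h import *
goto(.6534,.0775,.22,-3.9)
i=manip.camera_info('wrist'); im=manip.read_camera('wrist'); cv2.imwrite('pics/w1.png',im[...,::-1])
print(np.round(i['R'],3).tolist(), (-np.array(i['R']).T@np.array(i['t'])).round(3))
P=dict(slim=(.6585,.1515),tall=(.6534,.0775),jar=(.6489,.0028),square=(.6442,-.0708))
for n,p in P.items():
    q=proj([[*p,.02+D[n][-1][0]]],i)[0]; L=manip.silhouettes(n,'wrist'); print(n,q.round(), [(round(d['score'],2),(np.array(d['location'])*[512,384]).round().tolist()) for d in L])
    for d in L[:2]:
        x,f=fit(lambda p:bottle(n,p,.02,-.067),[(d['region'],i)],p,[.008,.008]); print(x.round(4),round(f,3))
E
```

```text
time_s: 3.97
tcp_pos: [0.653, 0.0762, 0.2358]
tool_rot: [-0.0, 0.731, 0.683, -0.001]
wrist_force: [-0.1, 0.1, 0.0]
grip_width: 0.996
finger_force: 0.0
t 3.97 tcp [0.653  0.0762 0.2358] tool-y deg -3.87 grip 0.996 F [-0.1  0.1  0. ] ff 0.0
shift cm in tool [0.14 0.04 1.58] turn 0.03
[[0.998, -0.066, 0.0], [-0.064, -0.961, 0.268], [-0.017, -0.267, -0.963]] [0.657 0.154 0.415]
slim [258. 115.] [(0.56, [259.0, 114.0])]
[0.6582 0.1522] 0.911
tall [258. 201.] [(0.72, [257.0, 185.0])]
[0.6531 0.0778] 0.931
jar [258. 246.] [(0.98, [259.0, 242.0]), (0.91, [328.0, 237.0]), (0.77, [342.0, 301.0]), (0.71, [351.0, 172.0])]
[0.6493 0.004 ] 0.851
[0.6489 0.0028] -0.0
square [258. 324.] [(0.87, [258.0, 287.0])]
[ 0.6442 -0.0707] 0.531
```

View pics/w1.png

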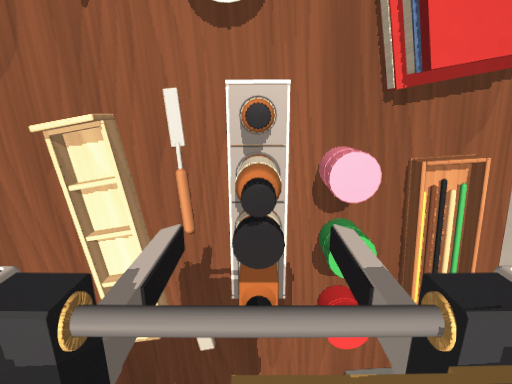

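The wrist view shows the bottles centred on column 258, under the tool, and the wrist fits agree with the top camera to about 1 mm. Now I'll grasp the tall bottle.

```bash
python3 -m creep '-1 0.14 0 2.5 0; -1 0 0 2.5 0; -1 0 0 2.5 0; -1 0 0 2 0; -1 0 0 1.1 0; -1 0 0 0.5 0; 1 0 0 0 0; 1 0 0 0 0'
python3 -m creep '1 0 0 0 0; 1 0 0 0 0; 1 0 0 0 0; 1 0 0 0 0; 1 0 0 -0.3 0; 1 0 0 -0.7 0; 1 0 0 -1.5 0; 1 0 0 -2.5 0'
python3 -m creep '1 0 0 -2.5 0; 1 0 0 -2 0; 1 0 0 -1 0; 1 0 0 0 0; 1 0 0 0 0; 1 0 0 0 0; 1 0 0 0 0; 1 0 0 0 0'
python3 - <<'E'
from h import *
goto(.4376,.0410,.24,6.1)
print(manip.get_obs()['moment'])
manip.read_camera('top'); i=manip.camera_info('top')
L=manip.silhouettes('tall','top'); print([(d['score'],d['location']) for d in L]); z=manip.get_obs()['tcp_pos'][2]-.104
p=manip.get_obs()['tcp_pos'][:2]
for d in L[:1]: print(fit(lambda p:bottle('tall',p,z,0),[(d['region'],i)],p,[.008,.008]))
E
```

```text
time_s: 4.88
tcp_pos: [0.6539, 0.0774, 0.1266]
tool_rot: [0.0, 0.731, 0.683, 0.001]
wrist_force: [-0.6, -0.3, 0.0]
grip_width: 0.892
finger_force: 0.0
time_s: 5.55
tcp_pos: [0.6524, 0.0773, 0.1748]
tool_rot: [-0.001, 0.731, 0.683, -0.001]
wrist_force: [0.0, -0.9, -0.6]
grip_width: 0.328
finger_force: 0.0
time_s: 6.22
tcp_pos: [0.653, 0.0773, 0.2294]
tool_rot: [-0.0, 0.731, 0.683, -0.001]
wrist_force: [0.5, -0.9, -0.1]
grip_width: 0.005
finger_force: 0.0
t 6.22 tcp [0.653  0.0773 0.2294] tool-y deg -3.91 grip 0.005 F [ 0.5 -0.9 -0.1] ff 0.0
shift cm in tool [ -5.1  -21.24  -1.03] turn -10.01
[-0.10729033  0.1148101   0.01697938]
[(0.95, [0.3949, 0.4484])]
(array([0.61710373, 0.05689135]), np.float64(0.4910313901345291))
```

The fingers are slower than I allowed for and had not closed before the lift. I'll check the bottle is undisturbed and retry with more closing rows.

Run:
```python
from h import *
i=manip.camera_info('scene'); im=manip.read_camera('scene'); cv2.imwrite('pics/s2.png',cv2.resize(im[130:260,180:400,::-1],None,fx=3,fy=3))
L=manip.silhouettes('tall','scene'); print([(d['score'],np.array(d['location'])*[512,384]) for d in L])
goto(.6534,.0775,.125,-3.9)
```

```text
[(0.92, array([304.4864, 192.8064]))]
t 6.42 tcp [0.6533 0.0773 0.2301] tool-y deg -3.92 grip 0.004 F [ 0.1  0.  -1.2] ff 0.0
shift cm in tool [ 0.02  0.02 10.51] turn -0.02
```

View pics/s2.png

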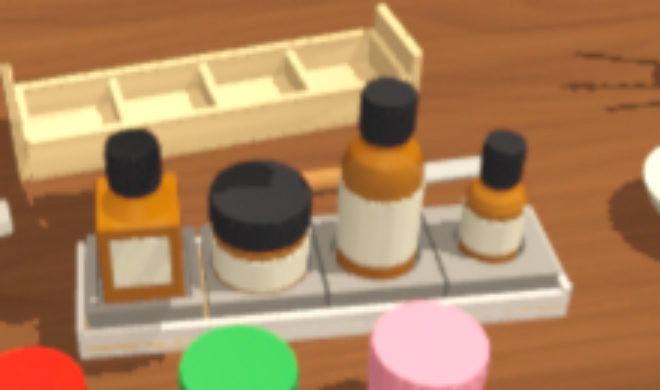

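All bottles are upright and undisturbed (tall at about (390,180) in the crop). Retrying, opening to about 60 mm.

```bash
python3 -m creep '-0.28 0 0 0 0; -0.28 0 0 0 0; -0.28 0 0 0 0; -0.28 0 0 0 0; -0.28 0 0 0 0; -0.28 0 0 1 0; -0.28 0 0 1.5 0; -0.28 0 0 1.5 0'
python3 -m creep '-0.28 0 0 2 0; -0.28 0 0 1.5 0; -0.28 0 0 1.5 0; -0.28 0 0 1 0; -0.28 0 0 0.5 0; -0.28 0 0 0 0; 1 0 0 0 0; 1 0 0 0 0'
python3 -m creep '1 0 0 0 0; 1 0 0 0 0; 1 0 0 0 0; 1 0 0 0 0; 1 0 0 0 0; 1 0 0 0 0; 1 0 0 0 0; 1 0 0 0 0'
```

```text
time_s: 7.08
tcp_pos: [0.6533, 0.0774, 0.1895]
tool_rot: [0.0, 0.731, 0.683, 0.0]
wrist_force: [0.3, 1.5, -0.8]
grip_width: 0.538
finger_force: 0.0
time_s: 7.75
tcp_pos: [0.6538, 0.0774, 0.1263]
tool_rot: [0.0, 0.731, 0.683, 0.0]
wrist_force: [-0.0, 0.3, 0.1]
grip_width: 0.534
finger_force: 0.0
time_s: 8.42
tcp_pos: [0.6537, 0.0774, 0.1259]
tool_rot: [0.0, 0.731, 0.683, 0.0]
wrist_force: [1.1, -0.5, 5.0]
grip_width: 0.332
finger_force: 30.0
```

```bash
python3 -m creep '1 0 0 -0.3 0; 1 0 0 -0.7 0; 1 0 0 -1.2 0; 1 0 0 -1.5 0; 1 0 0 -1.5 0; 1 0 0 -1.5 0; 1 0 0 -0.9 0; 1 0 0 -0.4 0'
python3 -m creep '1 -0.3 -1.2 0 0; 1 -0.5 -2.3 0 0; 1 -0.7 -3 0 0; 1 -0.8 -3.3 0 0; 1 -0.8 -3.3 0 0; 1 -0.8 -3.3 0 0; 1 -0.7 -2.7 0 0; 1 -0.5 -1.7 0 0'
python3 -m creep '1 0 -0.5 0 -2; 1 0 0 0 -4; 1 0 0 0 -3; 1 0 0 0 -1; 1 0 0 0 0; 1 0 0 0 0; 1 0 0 0 0; 1 0 0 0 0'
python3 - <<'E'
from h import *
goto(.4376,.0410,.112,6.1)
i=manip.camera_info('top'); im=manip.read_camera('top'); cv2.imwrite('pics/t3.png',cv2.resize(im[130:350,110:360,::-1],None,fx=2.4,fy=2.4))
E
```

```text
time_s: 9.08
tcp_pos: [0.6539, 0.0774, 0.2075]
tool_rot: [0.001, 0.731, 0.683, 0.001]
wrist_force: [0.1, 0.0, -3.2]
grip_width: 0.333
finger_force: 30.0
time_s: 9.75
tcp_pos: [0.4396, 0.0403, 0.2051]
tool_rot: [-0.001, 0.731, 0.683, -0.0]
wrist_force: [0.5, 0.4, -0.9]
grip_width: 0.334
finger_force: 30.0
time_s: 10.42
tcp_pos: [0.4374, 0.041, 0.2054]
tool_rot: [0.0, 0.669, 0.743, -0.0]
wrist_force: [1.4, 0.3, -2.3]
grip_width: 0.333
finger_force: 30.0
t 10.42 tcp [0.4374 0.041  0.2054] tool-y deg 6.04 grip 0.333 F [ 1.4  0.3 -2.3] ff 30.0
shift cm in tool [0.   0.02 9.34] turn -0.06
```

View pics/t3.png

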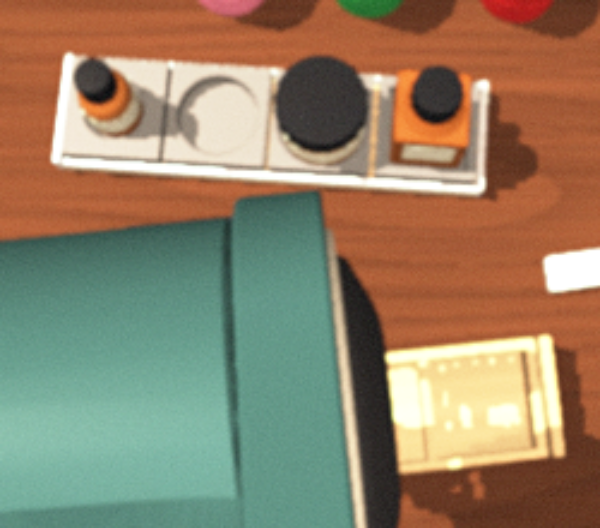

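The tall bottle is out of the rack (its recess at (220,115) is empty), and the rest stand as before. The arm hides the caddy. Lowering.

```bash
python3 -m creep '1 0 0 0.8 0; 1 0 0 1.5 0; 1 0 0 1.8 0; 1 0 0 1.8 0; 1 0 0 1.4 0; 1 0 0 0.9 0; 1 0 0 0.5 0; 1 0 0 0.3 0'
python3 -m creep '1 0 0 0.1 0; 1 0 0 0.1 0; 1 0 0 0 0; 1 0 0 0 0; 1 0 0 0 0; 1 0 0 0 0; 1 0 0 0 0; 1 0 0 0 0'
python3 -c "
from h import *
goto(.4376,.0410,.112,6.1)
i=manip.camera_info('scene'); im=manip.read_camera('scene'); cv2.imwrite('pics/s4.png',cv2.resize(im[120:260,160:400,::-1],None,fx=3,fy=3))"
```

```text
time_s: 11.13
tcp_pos: [0.4373, 0.0409, 0.1149]
tool_rot: [-0.0, 0.669, 0.744, -0.0]
wrist_force: [0.3, 0.4, -2.5]
grip_width: 0.335
finger_force: 30.0
time_s: 11.8
tcp_pos: [0.4374, 0.041, 0.1136]
tool_rot: [0.0, 0.669, 0.744, 0.0]
wrist_force: [-0.6, -0.8, -1.7]
grip_width: 0.336
finger_force: 30.0
t 11.8 tcp [0.4374 0.041  0.1136] tool-y deg 6.09 grip 0.336 F [-0.6 -0.8 -1.7] ff 30.0
shift cm in tool [-0.01  0.02  0.16] turn -0.01
```

View pics/s4.png

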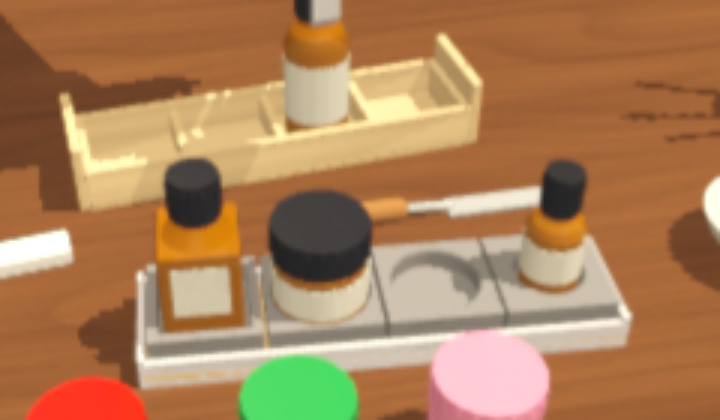

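The tall bottle hangs centred in the second compartment from the robot's left (the right of this view). Setting it down.

```bash
python3 -m creep '1 0 0 0.05 0; 1 0 0 0.05 0; 1 0 0 0.05 0; 1 0 0 0 0; 1 0 0 0 0; 1 0 0 0 0; 1 0 0 0 0; 1 0 0 0 0'
```

```text
time_s: 12.52
tcp_pos: [0.4374, 0.041, 0.112]
tool_rot: [0.0, 0.669, 0.744, -0.0]
wrist_force: [0.3, 0.0, -2.2]
grip_width: 0.333
finger_force: 30.0
```

```bash
python3 -m creep '1 0 0 0.05 0; 1 0 0 0.05 0; 1 0 0 0 0; 1 0 0 0 0; 1 0 0 0 0; 1 0 0 0 0; 1 0 0 0 0; 1 0 0 0 0'
```

```text
time_s: 13.18
tcp_pos: [0.438, 0.0411, 0.1117]
tool_rot: [0.0, 0.669, 0.744, 0.001]
wrist_force: [-4.1, -0.6, 15.0]
grip_width: 0.334
finger_force: 30.0
```

```bash
python3 -m creep '1 0 0 -0.05 0; -0.4 0 0 0 0; -0.4 0 0 0 0; -0.4 0 0 0 0; -0.4 0 0 0 0; -0.4 0 0 0 0; -0.4 0 0 -0.5 0; -0.4 0 0 -1 0'
python3 -m creep '-0.4 0 0 -1.5 0; -0.4 0 0 -2 0; -0.4 0 0 -2 0; -0.4 0 0 -2 0; -0.4 0 0 -1 0; -0.4 -0.6 0.9 -0.4 0; -0.4 -1.2 1.8 0 0; -0.4 -1.8 2.6 0 0'
python3 -m creep '-0.4 -2 2.9 0 0; -0.4 -2 2.9 0 0; -0.4 -2 2.9 0 0; -0.4 -1.8 2.6 0 0; -0.4 -1.3 1.9 0 2; -0.4 -0.6 0.8 0 4; -0.4 0 0 0 3; -0.4 0 0 0 1'
python3 - <<'E'
from h import *
goto(.6442,-.0708,.102,-3.9)
i=manip.camera_info('wrist'); im=manip.read_camera('wrist'); cv2.imwrite('pics/w5.png',im[...,::-1])
P=dict(slim=(.6585,.1515),jar=(.6489,.0028),square=(.6442,-.0708))
for n,p in P.items():
    for d in manip.silhouettes(n,'wrist')[:2]:
        x,f=fit(lambda p:bottle(n,p,.02,-.067),[(d['region'],i)],p,[.008,.008]); print(n,x.round(4),round(f,3))
for d in manip.silhouettes('caddy','wrist')[:1]: print('caddy',d['score'],fit(caddy,[(d['region'],i)],[.4415,.0042,.106],[.01,.01,.05]))
manip.read_camera('top'); i=manip.camera_info('top')
for d in manip.look_for('jar','top'): print(back(np.array(d['location'])*[512,384],.05,i).round(3))
E
```

```text
time_s: 13.85
tcp_pos: [0.4368, 0.0408, 0.1263]
tool_rot: [-0.0, 0.669, 0.744, -0.001]
wrist_force: [-0.1, 0.2, -0.2]
grip_width: 0.697
finger_force: 0.0
time_s: 14.52
tcp_pos: [0.4943, 0.0113, 0.2157]
tool_rot: [-0.0, 0.668, 0.744, 0.001]
wrist_force: [0.3, -0.1, 0.2]
grip_width: 0.701
finger_force: 0.0
time_s: 15.18
tcp_pos: [0.6435, -0.0723, 0.2141]
tool_rot: [-0.0, 0.732, 0.681, -0.001]
wrist_force: [0.0, 0.1, 0.6]
grip_width: 0.698
finger_force: 0.0
t 15.18 tcp [ 0.6435 -0.0723  0.2141] tool-y deg -4.12 grip 0.698 F [0.  0.1 0.6] ff 0.0
shift cm in tool [ 0.17  0.07 11.21] turn -0.22
jar [0.6498 0.0038] 0.926
jar [0.6489 0.0028] -0.0
caddy 0.56 (array([0.44197468, 0.00630959, 0.10386367]), np.float64(0.8409698265390408))
[0.784 0.096 0.05 ]
```

View pics/w5.png

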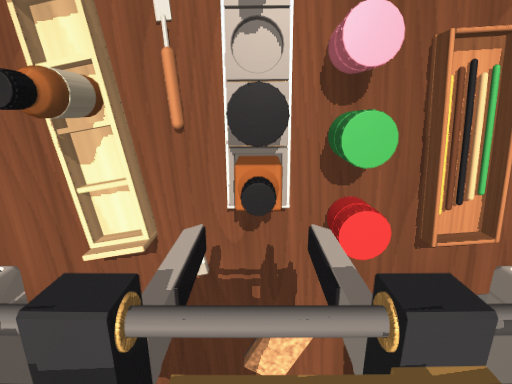

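The tall bottle stands upright in the second compartment (it only looks slanted from perspective). The square bottle's cap is at (258,197), in line with the fingers. Grasping it.

```bash
python3 -m creep '-0.4 0.17 0.07 1.5 0; -0.4 0 0 2.5 0; -0.4 0 0 2.5 0; -0.4 0 0 2 0; -0.4 0 0 1.5 0; -0.4 0 0 0.8 0; -0.4 0 0 0.4 0; -0.4 0 0 0 0'
python3 -m creep '1 0 0 0 0; 1 0 0 0 0; 1 0 0 0 0; 1 0 0 0 0; 1 0 0 0 0; 1 0 0 0 0; 1 0 0 0 0; 1 0 0 0 0'
python3 -m creep '1 0 0 0 0; 1 0 0 0 0; 1 0 0 0 0; 1 0 0 0 0; 1 0 0 0 0; 1 0 0 0 0; 1 0 0 0 0; 1 0 0 0 0'
python3 -c "
from h import *
goto(.4532,-.1055,.2,6.1)"
```

```text
time_s: 16.2
tcp_pos: [0.644, -0.0693, 0.1034]
tool_rot: [-0.0, 0.731, 0.683, -0.0]
wrist_force: [-0.2, -0.8, 0.1]
grip_width: 0.699
finger_force: 0.0
time_s: 16.87
tcp_pos: [0.6442, -0.0695, 0.1037]
tool_rot: [0.0, 0.731, 0.683, 0.0]
wrist_force: [-0.4, 0.9, 3.0]
grip_width: 0.332
finger_force: 30.0
time_s: 17.53
tcp_pos: [0.6442, -0.0694, 0.1037]
tool_rot: [0.0, 0.731, 0.683, 0.0]
wrist_force: [0.4, 0.2, 5.4]
grip_width: 0.336
finger_force: 30.0
t 17.53 tcp [ 0.6442 -0.0694  0.1037] tool-y deg -3.91 grip 0.336 F [0.4 0.2 5.4] ff 30.0
shift cm in tool [ -4.9  -18.81  -9.64] turn -10.01
```

```bash
python3 -m creep '1 0 0 -0.3 0; 1 0 0 -0.7 0; 1 0 0 -1.2 0; 1 0 0 -1.5 0; 1 0 0 -1.5 0; 1 0 0 -1.5 0; 1 0 0 -0.9 0; 1 0 0 -0.4 0'
python3 -m creep '1 -0.3 -1.2 0 0; 1 -0.6 -2.2 0 0; 1 -0.7 -2.8 0 0; 1 -0.8 -3 0 0; 1 -0.8 -3 0 0; 1 -0.7 -2.9 0 0; 1 -0.6 -2.3 0 0; 1 -0.4 -1.4 0 0'
python3 -m creep '1 0 0 0 -2; 1 0 0 0 -4; 1 0 0 0 -3; 1 0 0 0 -1; 1 0 0 0 0; 1 0 0 0 0; 1 0 0 0 0; 1 0 0 0 0'
python3 -c "
from h import *
goto(.4532,-.1045,.0897,6.1)"
```

```text
time_s: 18.2
tcp_pos: [0.6445, -0.0696, 0.1855]
tool_rot: [0.001, 0.731, 0.683, 0.001]
wrist_force: [0.9, -0.3, -3.2]
grip_width: 0.336
finger_force: 30.0
time_s: 18.87
tcp_pos: [0.4505, -0.1058, 0.1832]
tool_rot: [-0.001, 0.731, 0.682, -0.0]
wrist_force: [-0.3, 0.3, -2.5]
grip_width: 0.335
finger_force: 30.0
time_s: 19.53
tcp_pos: [0.4531, -0.1055, 0.1834]
tool_rot: [0.0, 0.669, 0.743, -0.0]
wrist_force: [-0.4, 0.3, -3.0]
grip_width: 0.331
finger_force: 30.0
t 19.53 tcp [ 0.4531 -0.1055  0.1834] tool-y deg 6.03 grip 0.331 F [-0.4  0.3 -3. ] ff 30.0
shift cm in tool [0.1  0.02 9.37] turn -0.07
```

```bash
python3 -m creep '1 0.1 0 0.8 0; 1 0 0 1.5 0; 1 0 0 1.8 0; 1 0 0 1.8 0; 1 0 0 1.4 0; 1 0 0 0.9 0; 1 0 0 0.5 0; 1 0 0 0.3 0'
python3 -m creep '1 0 0 0.1 0; 1 0 0 0.1 0; 1 0 0 0.05 0; 1 0 0 0 0; 1 0 0 0 0; 1 0 0 0 0; 1 0 0 0 0; 1 0 0 0 0'
```

```text
time_s: 20.2
tcp_pos: [0.4528, -0.1046, 0.0929]
tool_rot: [-0.0, 0.669, 0.744, -0.0]
wrist_force: [1.4, 1.1, -3.8]
grip_width: 0.332
finger_force: 30.0
time_s: 20.87
tcp_pos: [0.453, -0.1045, 0.0911]
tool_rot: [0.0, 0.669, 0.744, 0.0]
wrist_force: [-0.4, 0.2, -3.3]
grip_width: 0.337
finger_force: 30.0
```

```bash
python3 -m creep '1 0 0 0.05 0; 1 0 0 0.05 0; 1 0 0 0 0; 1 0 0 0 0; 1 0 0 0 0; 1 0 0 0 0; 1 0 0 0 0; 1 0 0 0 0'
```

```text
time_s: 21.53
tcp_pos: [0.453, -0.1045, 0.09]
tool_rot: [0.0, 0.669, 0.744, -0.0]
wrist_force: [-0.2, 0.5, -2.7]
grip_width: 0.337
finger_force: 30.0
```

```bash
python3 -m creep '1 0 0 0.05 0; 1 0 0 0 0; 1 0 0 0 0; 1 0 0 0 0; 1 0 0 0 0; 1 0 0 0 0; 1 0 0 0 0; 1 0 0 0 0'
```

```text
time_s: 22.2
tcp_pos: [0.4532, -0.1045, 0.0896]
tool_rot: [0.0, 0.669, 0.744, 0.0]
wrist_force: [-0.3, 0.5, 5.8]
grip_width: 0.335
finger_force: 30.0
```

```bash
python3 -m creep '1 0 0 -0.05 0; -1 0 0 0 0; -1 0 0 0 0; -1 0 0 0 0; -1 0 0 0 0; -1 0 0 0 0; -1 0 0 -0.5 0; -1 0 0 -1 0'
python3 -m creep '-1 0 0 -1.5 0; -1 0 0 -2 0; -1 0 0 -2 0; -1 0 0 -2 0; -1 0 0 -1 0; -1 0.4 0.9 -0.4 0; -1 0.8 1.9 0 0; -1 1.1 2.7 0 0'
python3 -m creep '-1 1.3 3.1 0 0; -1 1.3 3.1 0 0; -1 1.3 3.1 0 0; -1 1.1 2.6 0 0; -1 0.8 2 0 2; -1 0.5 1.2 0 4; -1 0 0 0 3; -1 0 0 0 1'
python3 - <<'E'
from h import *
goto(.6492,.0034,.065,-3.9)
i=manip.camera_info('wrist'); im=manip.read_camera('wrist'); cv2.imwrite('pics/w6.png',im[...,::-1])
P=dict(slim=(.6585,.1515),jar=(.6489,.0028))
for n,p in P.items():
    for d in manip.silhouettes(n,'wrist')[:1]:
        x,f=fit(lambda p:bottle(n,p,.02,-.067),[(d['region'],i)],p,[.008,.008]); print(n,x.round(4),round(f,3))
E
```

```text
time_s: 22.87
tcp_pos: [0.4524, -0.1045, 0.1049]
tool_rot: [-0.001, 0.669, 0.744, -0.001]
wrist_force: [0.2, -0.0, -0.9]
grip_width: 0.792
finger_force: 0.0
time_s: 23.53
tcp_pos: [0.5055, -0.0755, 0.1941]
tool_rot: [-0.0, 0.669, 0.743, 0.001]
wrist_force: [-0.8, 0.0, -0.5]
grip_width: 1.0
finger_force: 0.0
time_s: 24.2
tcp_pos: [0.6493, 0.0034, 0.1923]
tool_rot: [-0.0, 0.731, 0.682, -0.001]
wrist_force: [-0.3, -0.2, -1.0]
grip_width: 0.998
finger_force: 0.0
t 24.2 tcp [0.6493 0.0034 0.1923] tool-y deg -4.01 grip 0.998 F [-0.3 -0.2 -1. ] ff 0.0
shift cm in tool [1.000e-02 1.000e-02 1.273e+01] turn -0.11
slim [0.6584 0.1508] 0.952
jar [0.6489 0.0028] -0.0
```

View pics/w6.png

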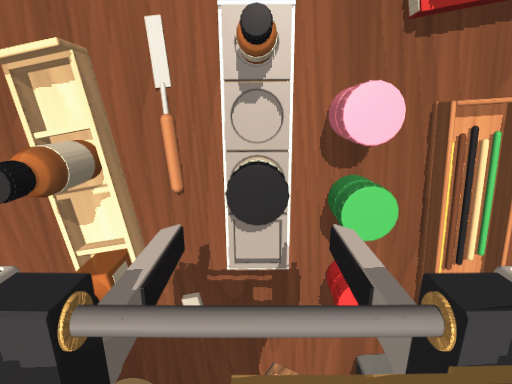

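The jar lid is at (258,193) between the fingers, and the green look-alike at (360,210) is clear of the right finger. Grasping.

```bash
python3 -m creep '-1 0 0 1.5 0; -1 0 0 2.5 0; -1 0 0 2.5 0; -1 0 0 2.5 0; -1 0 0 1.8 0; -1 0 0 1 0; -1 0 0 0.6 0; -1 0 0 0.3 0'
python3 -m creep '1 0 0 0 0; 1 0 0 0 0; 1 0 0 0 0; 1 0 0 0 0; 1 0 0 0 0; 1 0 0 0 0; 1 0 0 0 0; 1 0 0 0 0'
python3 -c "
from h import *
goto(.4454,-.0315,.15,6.1)"
```

```text
time_s: 25.02
tcp_pos: [0.6489, 0.0024, 0.0668]
tool_rot: [-0.0, 0.731, 0.683, -0.0]
wrist_force: [-0.1, 0.3, 0.5]
grip_width: 1.0
finger_force: 0.0
time_s: 25.68
tcp_pos: [0.6492, 0.0025, 0.0674]
tool_rot: [0.0, 0.731, 0.683, 0.0]
wrist_force: [-0.3, -0.1, 5.9]
grip_width: 0.647
finger_force: 30.0
t 25.68 tcp [0.6492 0.0025 0.0674] tool-y deg -3.91 grip 0.647 F [-0.3 -0.1  5.9] ff 30.0
shift cm in tool [ -4.78 -20.1   -8.27] turn -10.01
```

```bash
python3 -m creep '1 0 0 -0.3 0; 1 0 0 -0.7 0; 1 0 0 -1.2 0; 1 0 0 -1.7 0; 1 0 0 -1.7 0; 1 0 0 -1.7 0; 1 0 0 -1 0; 1 0 0 -0.4 0'
python3 -m creep '1 -0.3 -1.3 0 0; 1 -0.5 -2.3 0 0; 1 -0.7 -2.9 0 0; 1 -0.8 -3.1 0 0; 1 -0.8 -3.1 0 0; 1 -0.7 -3 0 0; 1 -0.6 -2.6 0 0; 1 -0.4 -1.8 0 0'
python3 -m creep '1 0 0 0 -2; 1 0 0 0 -4; 1 0 0 0 -3; 1 0 0 0 -1; 1 0 0 0 0; 1 0 0 0 0; 1 0 0 0 0; 1 0 0 0 0'
python3 - <<'E'
from h import *
goto(.4454,-.0325,.0534,6.1)
i=manip.camera_info('wrist'); im=manip.read_camera('wrist'); cv2.imwrite('pics/w7.png',im[...,::-1])
o=manip.get_obs()['tcp_pos']
for d in manip.silhouettes('caddy','wrist')[:1]: print('caddy',d['score'],fit(caddy,[(d['region'],i)],[.4415,.0042,.106],[.01,.01,.05]))
E
```

```text
time_s: 26.35
tcp_pos: [0.6497, 0.0024, 0.1563]
tool_rot: [0.001, 0.731, 0.683, 0.001]
wrist_force: [-0.3, -0.7, -1.0]
grip_width: 0.655
finger_force: 30.0
time_s: 27.02
tcp_pos: [0.4425, -0.032, 0.1535]
tool_rot: [-0.001, 0.731, 0.682, -0.0]
wrist_force: [0.7, -0.2, -1.4]
grip_width: 0.65
finger_force: 30.0
time_s: 27.68
tcp_pos: [0.4451, -0.0318, 0.1539]
tool_rot: [0.0, 0.669, 0.743, -0.0]
wrist_force: [0.9, -0.3, -1.0]
grip_width: 0.654
finger_force: 30.0
t 27.68 tcp [ 0.4451 -0.0318  0.1539] tool-y deg 6.03 grip 0.654 F [ 0.9 -0.3 -1. ] ff 30.0
shift cm in tool [-0.08  0.02 10.05] turn -0.07
caddy 0.87 (array([0.44149269, 0.00802829, 0.10066675]), np.float64(0.5148654077942949))
```

View pics/w7.png

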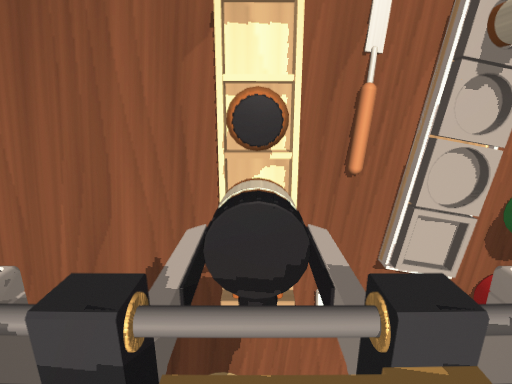

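The jar is held upright over the third compartment. The divider tops at (258,77) and (258,154) let me check the caddy's position along its length.

Run:
```python
from h import *
i=manip.camera_info('wrist'); im=cv2.imread('pics/w7.png')
c,s=np.cos(.1055),np.sin(.1055)
for uv in((258,74),(258,81),(258,151),(258,158),(217,120),(222,120),(295,120),(300,120)):
    w=back(uv,.034,i)[:2]-[.4415,.0042]; print(uv,(c*w[0]+s*w[1]).round(4),(-s*w[0]+c*w[1]).round(4), im[uv[1],uv[0]])
print([im[r,258].sum() for r in range(68,86)],[im[r,230].sum() for r in range(146,164)])
```

```text
(258, 74) 0.0006 0.077 [194 249 252]
(258, 81) 0.0006 0.0708 [ 91 130 154]
(258, 151) 0.0008 0.0055 [ 65  95 123]
(258, 158) 0.0008 -0.0014 [125 180 226]
(217, 120) -0.0388 0.0353 [176 240 248]
(222, 120) -0.034 0.0353 [192 248 252]
(295, 120) 0.0364 0.0354 [192 248 252]
(300, 120) 0.0412 0.0354 [ 57  86 133]
[np.uint64(693), np.uint64(695), np.uint64(695), np.uint64(695), np.uint64(694), np.uint64(694), np.uint64(695), np.uint64(695), np.uint64(695), np.uint64(695), np.uint64(695), np.uint64(695), np.uint64(663), np.uint64(375), np.uint64(314), np.uint64(438), np.uint64(525), np.uint64(479)] [np.uint64(521), np.uint64(520), np.uint64(521), np.uint64(463), np.uint64(362), np.uint64(320), np.uint64(418), np.uint64(506), np.uint64(521), np.uint64(523), np.uint64(522), np.uint64(520), np.uint64(524), np.uint64(525), np.uint64(522), np.uint64(522), np.uint64(523), np.uint64(522)]
```

The dividers fit the model to 1 mm, so I'll lower the jar.

```bash
python3 -m creep '1 -0.05 0 1 0; 1 0 0 1.7 0; 1 0 0 1.9 0; 1 0 0 1.7 0; 1 0 0 1.3 0; 1 0 0 0.8 0; 1 0 0 0.5 0; 1 0 0 0.3 0'
python3 -m creep '1 0 0 0.2 0; 1 0 0 0.2 0; 1 0 0 0.1 0; 1 0 0 0.1 0; 1 0 0 0 0; 1 0 0 0 0; 1 0 0 0 0; 1 0 0 0 0'
```

```text
time_s: 28.45
tcp_pos: [0.445, -0.0324, 0.0614]
tool_rot: [-0.0, 0.669, 0.744, -0.0]
wrist_force: [0.8, 0.1, -1.6]
grip_width: 0.655
finger_force: 30.0
time_s: 29.12
tcp_pos: [0.4453, -0.0322, 0.0561]
tool_rot: [0.0, 0.669, 0.744, 0.0]
wrist_force: [0.1, -0.7, -2.9]
grip_width: 0.65
finger_force: 30.0
```

```bash
python3 -m creep '1 0 0 0.1 0; 1 0 0 0.05 0; 1 0 0 0.05 0; 1 0 0 0.05 0; 1 0 0 0 0; 1 0 0 0 0; 1 0 0 0 0; 1 0 0 0 0'
```

```text
time_s: 29.78
tcp_pos: [0.4452, -0.0322, 0.0535]
tool_rot: [0.0, 0.669, 0.744, -0.0]
wrist_force: [0.9, -0.5, -1.0]
grip_width: 0.653
finger_force: 30.0
```

```bash
python3 -m creep '1 0 0 0.05 0; 1 0 0 0 0; 1 0 0 0 0; 1 0 0 0 0; 1 0 0 0 0; 1 0 0 0 0; 1 0 0 0 0; 1 0 0 0 0'
```

```text
time_s: 30.45
tcp_pos: [0.4453, -0.0322, 0.0533]
tool_rot: [-0.0, 0.669, 0.744, 0.0]
wrist_force: [-3.7, -0.4, 12.5]
grip_width: 0.653
finger_force: 30.0
```

```bash
python3 -m creep '1 0 0 -0.05 0; -1 0 0 0 0; -1 0 0 0 0; -1 0 0 0 0; -1 0 0 0 0; -1 0 0 -0.5 0; -1 0 0 -1 0; -1 0 0 -1.5 0'
python3 -m creep '-1 0 0 -2 0; -1 0 0 -2 0; -1 0 0 -2 0; -0.4 0 0 -2 0; -0.4 0 0 -1.5 0; -0.4 0.5 0.8 -0.7 0; -0.4 1.1 1.6 -0.4 0; -0.4 1.7 2.4 0 0'
python3 -m creep '-0.4 2.1 3.1 0 0; -0.4 2.1 3.1 0 0; -0.4 2.1 3.1 0 0; -0.4 2.1 3 0 0; -0.4 1.8 2.6 0 2; -0.4 1.4 1.8 0 4; -0.4 0.7 1 0 3; -0.4 0.3 0.3 0 1'
python3 - <<'E'
from h import *
i=manip.camera_info('wrist'); manip.read_camera('wrist')
for d in manip.silhouettes('slim','wrist')[:1]:
        x,f=fit(lambda p:bottle('slim',p,.02,-.067),[(d['region'],i)],(.6584,.1512),[.008,.008]); print(x.round(4),round(f,3))
goto(.6586,.1513,.083,-3.9)
im=manip.read_camera('scene'); cv2.imwrite('pics/s8.png',cv2.resize(im[100:260,140:400,::-1],None,fx=3,fy=3))
E
```

```text
time_s: 31.12
tcp_pos: [0.4446, -0.0325, 0.0838]
tool_rot: [-0.0, 0.669, 0.744, -0.001]
wrist_force: [0.2, 0.4, -0.2]
grip_width: 1.0
finger_force: 0.0
time_s: 31.78
tcp_pos: [0.49, 0.0057, 0.1909]
tool_rot: [0.0, 0.669, 0.743, 0.001]
wrist_force: [0.9, 0.4, 1.3]
grip_width: 0.711
finger_force: 0.0
time_s: 32.45
tcp_pos: [0.6578, 0.1502, 0.1884]
tool_rot: [0.0, 0.731, 0.682, -0.001]
wrist_force: [-0.3, -0.2, -0.2]
grip_width: 0.701
finger_force: 0.0
[0.6588 0.1522] 0.928
t 32.55 tcp [0.6568 0.1485 0.1888] tool-y deg -3.84 grip 0.703 F [ 0.6 -0.5 -1.1] ff 0.0
shift cm in tool [ 0.31  0.17 10.58] turn 0.06
```

View pics/s8.png

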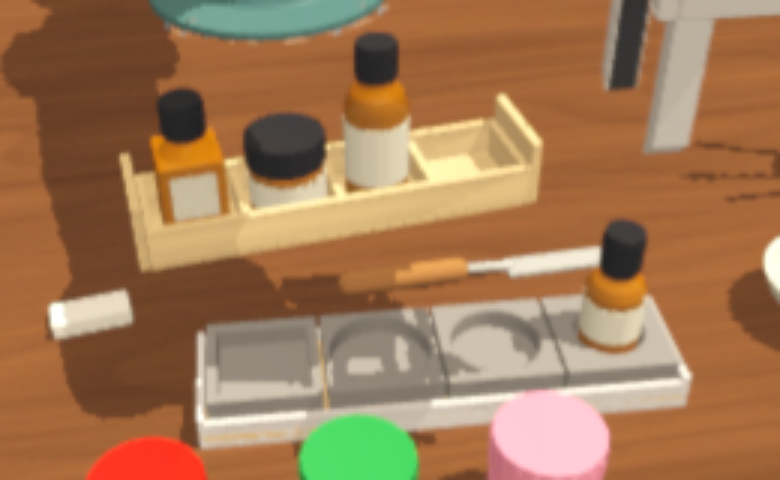

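Three bottles stand upright in their compartments: square (190,165), jar (285,165) and tall (376,120). Only the slim bottle is left in the rack at (613,290).

```bash
python3 -m creep '-0.4 0.33 0.17 1 0; -0.4 0 0 2 0; -0.4 0 0 2.2 0; -0.4 0 0 2 0; -0.4 0 0 1.5 0; -0.4 0 0 1 0; -0.4 0 0 0.6 0; -0.4 0 0 0.3 0'
python3 -m creep '-0.4 0 0 0 0; 1 0 0 0 0; 1 0 0 0 0; 1 0 0 0 0; 1 0 0 0 0; 1 0 0 0 0; 1 0 0 0 0; 1 0 0 0 0'
python3 -m creep '1 0 0 0 0; 1 0 0 0 0; 1 0 0 0 0; 1 0 0 0 0; 1 0 0 0 0; 1 0 0 0 0; 1 0 0 0 0; 1 0 0 0 0'
python3 -c "
from h import *
goto(.4298,.1152,.17,6.1)"
```

```text
time_s: 33.27
tcp_pos: [0.6587, 0.1511, 0.083]
tool_rot: [-0.0, 0.731, 0.683, -0.0]
wrist_force: [0.3, -0.1, 0.1]
grip_width: 0.701
finger_force: 0.0
time_s: 33.93
tcp_pos: [0.6588, 0.1512, 0.0836]
tool_rot: [0.0, 0.731, 0.683, 0.0]
wrist_force: [0.4, -0.5, -0.1]
grip_width: 0.262
finger_force: 30.0
time_s: 34.6
tcp_pos: [0.6588, 0.1512, 0.0835]
tool_rot: [0.0, 0.731, 0.683, 0.0]
wrist_force: [-0.5, 0.3, 3.0]
grip_width: 0.262
finger_force: 30.0
t 34.6 tcp [0.6588 0.1512 0.0835] tool-y deg -3.91 grip 0.262 F [-0.5  0.3  3. ] ff 30.0
shift cm in tool [ -5.16 -22.6   -8.65] turn -10.01
```

```bash
python3 -m creep '1 0 0 -0.3 0; 1 0 0 -0.7 0; 1 0 0 -1.2 0; 1 0 0 -1.7 0; 1 0 0 -1.7 0; 1 0 0 -1.7 0; 1 0 0 -1 0; 1 0 0 -0.4 0'
python3 -m creep '1 -0.3 -1.5 0 0; 1 -0.6 -2.6 0 0; 1 -0.8 -3.3 0 0; 1 -0.8 -3.4 0 0; 1 -0.8 -3.4 0 0; 1 -0.8 -3.4 0 0; 1 -0.7 -3 0 0; 1 -0.4 -2 0 0'
python3 -m creep '1 0 0 0 -2; 1 0 0 0 -4; 1 0 0 0 -3; 1 0 0 0 -1; 1 0 0 0 0; 1 0 0 0 0; 1 0 0 0 0; 1 0 0 0 0'
python3 -c "
from h import *
goto(.4298,.1152,.0695,6.1)"
```

```text
time_s: 35.27
tcp_pos: [0.6595, 0.1513, 0.1729]
tool_rot: [0.001, 0.731, 0.683, 0.001]
wrist_force: [0.9, 0.1, -0.4]
grip_width: 0.264
finger_force: 30.0
time_s: 35.93
tcp_pos: [0.4268, 0.1142, 0.1699]
tool_rot: [-0.001, 0.731, 0.683, -0.0]
wrist_force: [0.6, -0.6, -1.1]
grip_width: 0.259
finger_force: 30.0
time_s: 36.6
tcp_pos: [0.4297, 0.1147, 0.1704]
tool_rot: [0.0, 0.669, 0.743, -0.0]
wrist_force: [-0.4, -0.3, -0.4]
grip_width: 0.259
finger_force: 30.0
t 36.6 tcp [0.4297 0.1147 0.1704] tool-y deg 6.03 grip 0.259 F [-0.4 -0.3 -0.4] ff 30.0
shift cm in tool [5.000e-02 1.000e-02 1.009e+01] turn -0.07
```

```bash
python3 -m creep '1 0 0 1 0; 1 0 0 1.7 0; 1 0 0 1.9 0; 1 0 0 1.7 0; 1 0 0 1.3 0; 1 0 0 1 0; 1 0 0 0.7 0; 1 0 0 0.4 0'
python3 -m creep '1 0 0 0.1 0; 1 0 0 0.1 0; 1 0 0 0.05 0; 1 0 0 0.05 0; 1 0 0 0 0; 1 0 0 0 0; 1 0 0 0 0; 1 0 0 0 0'
```

```text
time_s: 37.27
tcp_pos: [0.4295, 0.1145, 0.0725]
tool_rot: [-0.0, 0.669, 0.744, -0.001]
wrist_force: [-0.8, 0.5, -1.8]
grip_width: 0.264
finger_force: 30.0
time_s: 37.93
tcp_pos: [0.4298, 0.1148, 0.0706]
tool_rot: [0.0, 0.669, 0.744, 0.0]
wrist_force: [1.0, -0.7, -1.5]
grip_width: 0.263
finger_force: 30.0
```

```bash
python3 -m creep '1 0 0 0.05 0; 1 0 0 0.05 0; 1 0 0 0.03 0; 1 0 0 0 0; 1 0 0 0 0; 1 0 0 0 0; 1 0 0 0 0; 1 0 0 0 0'
```

```text
time_s: 38.6
tcp_pos: [0.4299, 0.1148, 0.0694]
tool_rot: [0.0, 0.669, 0.744, 0.0]
wrist_force: [-1.9, 0.3, 8.1]
grip_width: 0.261
finger_force: 30.0
```

Contact made. Releasing and rising clear.

```bash
python3 -m creep '1 0 0 -0.05 0; -0.5 0 0 0 0; -0.5 0 0 0 0; -0.5 0 0 0 0; -0.5 0 0 0 0; -0.5 0 0 0 0; -0.5 0 0 0 0; -0.5 0 0 -0.5 0'
python3 -m creep '-0.5 0 0 -1 0; -0.5 0 0 -1.5 0; -0.5 0 0 -2 0; -0.5 0 0 -2 0; -0.5 0 0 -2 0; -0.5 0 0 -2 0; -0.5 0 0 -1.5 0; -0.5 0 0 -1 0'
python3 -m creep '-0.5 0 1 -0.5 0; -0.5 0 2 0 0; -0.5 0 3 0 0; -0.5 0 3 0 0; -0.5 0 3 0 0; -0.5 0 2 0 0; -0.5 0 1 0 0; -0.5 0 0 0 0'
python3 - <<'E'
from h import *
im=manip.read_camera('scene'); cv2.imwrite('pics/s9.png',cv2.resize(im[80:260,140:400,::-1],None,fx=3,fy=3))
E
```

```text
time_s: 39.27
tcp_pos: [0.4293, 0.1146, 0.0743]
tool_rot: [-0.0, 0.669, 0.744, -0.001]
wrist_force: [-0.6, 0.4, -0.1]
grip_width: 0.718
finger_force: 0.0
time_s: 39.93
tcp_pos: [0.4302, 0.1147, 0.2069]
tool_rot: [0.0, 0.669, 0.744, 0.001]
wrist_force: [-0.2, -0.2, -0.0]
grip_width: 0.748
finger_force: 0.0
time_s: 40.6
tcp_pos: [0.5802, 0.1304, 0.2094]
tool_rot: [0.001, 0.669, 0.744, -0.001]
wrist_force: [-0.2, -0.1, -1.3]
grip_width: 0.751
finger_force: 0.0
```

View pics/s9.png

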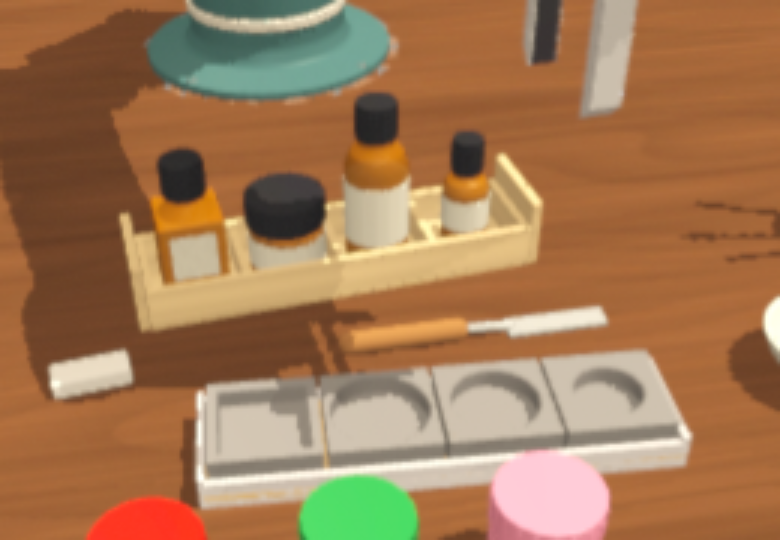

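The rack is empty. All four bottles stand upright in the caddy in the rack's order: slim (466,185), tall (376,175), jar (285,225), square (190,220). The gripper is clear.

```bash
python3 -c "
from plant import manip
print(manip.close_job())"
```

```text
the job is handed in; nothing more can be done
None
```

The job is handed in at about 41 s: the slim, tall, jar and square bottles stand upright in the caddy, left to right as in the rack, with the gripper clear.

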